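Clamp a glued buckle in the curing drawer and shut it

ROBOT

A 6-joint arm with a two-finger parallel gripper is mounted at the origin on the work surface. World frame = base frame: x ahead of the robot, y to its left, z up, the work surface at z = 0. Lengths are in mm, angles in rad, forces in N, time in s.
With the tool pointing down it reaches from about 375 to 975 mm from the base axis. Payload 3.8 kg.
Tool frame: the origin (TCP) lies midway between the tips of the shut fingers; the grasp point (between the pads) lies 19 mm behind it; z points along the fingers, y is the direction in which the jaws open and shut (so a half turn about z gives the same grasp; the last joint's range is limited). The gripper opens to 85 mm and grips with 20 to 120 N. Pads are 22 mm wide; open, the fingers measure 114 mm over their backs; the gripper's body (76 mm by 85 mm) begins 54 mm behind the grasp point. The pads swing forward as they close: fully open they stand 13 mm farther back than shut.
Start: joints at [-1.262, 0.264, 1.604, -0, 1.274, -0.037], TCP at [228.785, -635.04, 231.28] pointing down, gripper open.
Joint ranges: [-2.63, 2.63], [-0.94, 2.18], [0.31, 2.57], [-1.31, 4.45], [0, 2.66], [-2.55, 2.55]. Speed limits (rad/s): [2.57, 2.57, 3.14, 3.14, 3.14, 3.14].

INTERFACE

Orientations are given as a unit quaternion [w, x, y, z].
In Python, from bench import robot gives the robot as it stands. The module is installed in compiled form; this text tells all that it offers.
- The arm moves only by the tool step_arm, never from a script. Its argument "steps" is a list of rows, each an object of numbers: "jaw": the closure, from -1 (fully open) to 1 (shut); "x", "y", "z": the shift along the tool's x, y, z in m; "turn": the turn about the tool's z in degrees. A call has 1 to 5 rows; each row shifts and turns the commanded pose from where the row before left it, along the tool's axes as they then stand; what a row does not reach is not made up. A row lasts 1/8 s, in which the tool goes at most 62.5 mm and 10.7 degrees, less where a joint would pass 70% of its speed; a pose out of reach is approached as far as the arm can. A call with a gripper value outside its range is refused whole. The fingers move at their own pace and stop on an object; "grip_force" is the grip in N (left out, the last holds). Time passes only in rows, so rows that do not move let the fingers close. It gives the time, the measured TCP pose, the force and the opening at its end, in the units of the state.
- robot.sense(): the state, without advancing time (a new reading comes with each control period).
- robot.camera(name): name is "scene" or "top" or "wrist"; returns a dict with "color" (420x560x3 uint8, red, green, blue), "vertical_fov" (degrees; the focal length in pixels is half the picture's height over the tangent of half this angle, whatever the lens; pixels are square), "cx", "cy" (the principal point, pixels), "dist" ([k1, k2, p1, p2, k3] as OpenCV has them; the pictures are not rectified), "R" (3x3) and "t" (3): a world point X has camera coordinates R X + t. Camera axes: x right, y down, z forward; pixel columns grow to the right and rows downward; lengths in mm; the calibration is good to about 2 mm. A picture is of the moment at which its call begins. There is no depth.
- robot.close_job(): hands the job in, once; it reports no verdict.
The state is a dict: "time_s": time; "q": joint angles; "qvel": joint speeds; "effort": joint torques, N m; "position": TCP position; "tcp_rot": TCP orientation; "wrist_force": force on the tool from outside, world axes, zero at the start; "torque": the same for the moment, N m; "grip_width": finger opening in mm.
Only numpy, scipy, OpenCV 4.12 (cv2) and the standard library are available. Lean on these libraries where they do the work, as an engineer would, in place of code of your own. Each camera call takes 0.05 s, during which the arm holds its last target. There are 200 camera calls.

TASK

The brass buckle standing in the open drawer has just been glued: pick up the orange spring clamp by its handles, squeeze it open, lower it over the middle of the buckle's thick rim until the rim is up in its throat, pressing only lightly, and let go so that its jaws close on the thin plate below the rim. Then gently slide the drawer fully shut, without slamming it, with the clamp still on the buckle. Leave the bottle, the ring mandrel, both pliers, the file and the dish where they are.

Things in the scene. Friction and masses are not known exactly. Their poses are not given: they have to be found in the camera images.
- clamp: Orange spring clamp like a big clothes peg, standing upright on a square wooden stand, handles up, jaws down. Origin: middle of its hinge axis, 44 mm above its feet. x: along the hinge axis (28 wide); y: the way handles and jaws open; z: up. This is the pose of the +y half; the clamp's middle plane leans from it by half the jaw angle.
- clamp_grip (a point): Point midway between the clamp's handles, 36 mm above the hinge, to squeeze along y. Handles: two paddles 26 wide, 5 thick, reaching 49 above the hinge, splayed at rest (outsides about 24 apart at the hinge, 53 at the top). Squeezed fully (about 20 N) they are parallel, outsides about 24 apart, the jaws wide open and the hinge 2 to 3 lower over the feet.
- clamp_throat (a point): Throat of the clamp: roof of the pocket between its jaws, 12 mm below the hinge. The pocket is 19 wide. Below it are two orange pads, from 28 to 44 below the hinge, gap 1 at rest, about 20 when the handles are fully squeezed. Fully home, the rim touches this throat and the pads hold the plate below the rim.
- clamp_jaw (a joint): Opening angle between the clamp's halves, rad: 0 closed at rest, 0.56 fully squeezed; about 0.13 when closed on the buckle's 6 thick plate, about 0.25 or more if it only pinches the rim.
- cradle (a point): Point in the drawer at the top of the dark wooden cradle, middle of its slot, 45 mm above the table. x along the slot (into the cabinet), y across it, z up; moves with the drawer. The cradle is 90 long, 40 wide; the drawer's inside is 194 wide, its side walls reach 55 above the table. The cabinet's roof inside is 155 above this point.
- slot (a point): Same point as cradle. The brass buckle stands upright in the slot here, centred and wedged firmly: a plate 70 mm long (x), 6 thick (y), with a copper rim along its top edge, 70 long, 10 thick, 10 high. How far it stands out is not reported and differs each time: the top of the rim is 37 to 69 above this point, so feel for it.
- drawer (a joint): How far the drawer is open, m: 0 shut, about 0.18 to 0.20 at the start; slides easily (about 2 N), no catch.
- drawer_front (a point): Top edge of the drawer's front board, middle, on its outer face (towards the robot), 105 mm above the table. x points into the cabinet (the way to push), y along the board, z up. The board is 238 wide, 100 high, 14 thick; a brass pull, 70 wide, sticks out 10 from it, 22 to 34 above the table. The cradle's middle is 104 behind this face.
- cabinet: Brown wooden cabinet, 240 wide, 230 deep, 212 high, fixed. Origin: the middle of its front face, at the table. x into the cabinet, y across, z up. The drawer's front board lies flat against this face when shut. Above 108 the cabinet steps back: its upper part and roof begin 55 behind the front face.
- stand: Square dark wooden stand with a cork top, 110 x 110 x 18, fixed; the clamp stands at about its middle. Origin: middle of its underside.
- bottle: White bottle, 52 across, 140 high, upright. Origin: middle of its underside. Leave alone.
- mandrel: Steel tapered ring mandrel on a round foot 52 across, 150 high, upright. Origin: middle of its underside. Leave alone.
- pliers_green: Pliers with green grips, lying, 130 long along x, 64 wide, 13 high. Leave alone.
- pliers_red: Pliers with red grips, lying, 130 long along x, 64 wide, 13 high. Leave alone.
- file: Slim file with a wooden handle, lying, 200 long along x. Leave alone.
- dish: White bowl, 80 across, 30 high. Origin: middle of its underside. Leave alone.
Things that resemble listed ones, but are neither listed nor needed, are in the scene too. There is more than one size of the clamp; the job needs the larger.

How it is judged (in metres and radians):
On the way, in this order (a step that is already met when the one before it is completed fails the run):
1. the clamp is clipped over the buckle's rim and let go, with the drawer still open (x of clamp in the frame of cradle between -0.022 and 0.022 m and y of clamp in the frame of cradle between -0.008 and 0.008 m and z of clamp in the frame of cradle between 0.04 and 0.093 m and value of joint clamp_jaw between 0.07 and 0.195 rad and angle between clamp's own z axis and vertical below 0.25 rad and angle between the x axis of clamp and the x axis of cradle, either way round below 0.25 rad and contact force between clamp and cabinet above 3 N and contact force between the fingers and clamp below 0.2 N and value of joint drawer above 0.12 m), for 0.2 s.
2. the drawer is shut with the clamp on the buckle (value of joint drawer below 0.006 m), for 0.2 s.
At the end, for the whole second after the job is handed in: The clamp sits upright (within 0.25 rad) on the buckle within 22 mm of its middle, in line with it within 0.25 rad, its jaws closed on the thin plate below the rim (jaw angle 0.07 to 0.195 rad), gripping it with over 3 N; the drawer is shut within 6 mm; the clamp is let go and at rest (x of clamp in the frame of cradle between -0.022 and 0.022 m and y of clamp in the frame of cradle between -0.008 and 0.008 m and z of clamp in the frame of cradle between 0.04 and 0.093 m and value of joint clamp_jaw between 0.07 and 0.195 rad and angle between clamp's own z axis and vertical below 0.25 rad and angle between the x axis of clamp and the x axis of cradle, either way round below 0.25 rad and contact force between clamp and cabinet above 3 N and contact force between the fingers and clamp below 0.2 N and value of joint drawer below 0.006 m and linear speed of clamp below 0.02 m/s); the robot touches nothing.
It fails at once if the clamp, held open, is pressed on the buckle or drawer with over 30 N (contact force between clamp and cabinet above 30 N and value of joint clamp_jaw above 0.4 rad).
It fails at once if the drawer is slammed (faster than 0.4 m/s) (velocity of joint drawer below -0.4 m/s).
It fails at once if the bottle, ring mandrel, either pliers, file or dish is moved by more than 20 mm (distance of any of bottle, mandrel, pliers_green, pliers_red, file, dish from where it was at the start of the episode above 0.02 m).
It also fails if it takes over 51 s, if anything falls off the work surface, if the arm or the gripper's body presses on something with over 40 N, if the wrist force passes 120 N, or if a joint passes its speed limit or range.

## Working session

There is one attempt and no reset: what is moved stays moved. The work goes in short steps, Python scripts to look and compute and a tool call to move; the robot and the scene stay as the last step left them, time stands still between calls to the robot, and variables do not carry over. Pictures are saved under pics/ and viewed, on a budget of 10 in all, crops included, one or two more only if the job needs it, and the job is handed in when it is done.

Besides the shell and the picture viewer there is one more tool, called after "Request:" as name([rows], argument=value, ...), one row to a line, values as JSON. step_arm: Moves the arm, as the interface text tells. Its arguments: {"type":"object","properties":{"steps":{"type":"array"},"grip_force":{"type":"number"}},"required":["steps"]}

```bash
mkdir -p pics
cat > h.py <<'E'
import numpy as np, cv2
from bench import robot
def cam(n,save=None):
    c=robot.camera(n)
    if save: cv2.imwrite('pics/'+save,c['color'][:,:,::-1])
    return c
def K(c):
    f=c['color'].shape[0]/2/np.tan(np.radians(c['vertical_fov']/2))
    return np.array([[f,0,c['cx']],[0,f,c['cy']],[0,0,1]])
def ray(c,u,v):
    p=cv2.undistortPoints(np.array([[[u,v]]],float),K(c),np.array(c['dist'],float))[0,0]
    R=np.array(c['R']);t=np.array(c['t'])
    return -R.T@t, R.T@np.array([p[0],p[1],1])
def onz(c,u,v,z):
    o,d=ray(c,u,v); return (o+d*(z-o[2])/d[2]).round(1)
def proj(c,X):
    R=np.array(c['R']);r,_=cv2.Rodrigues(R)
    return cv2.projectPoints(np.array(X,float).reshape(-1,1,3),r,np.array(c['t'],float),K(c),np.array(c['dist'],float))[0].reshape(-1,2).round(1)
E
python3 - <<'E'
from h import *
import pickle
d={n:cam(n) for n in('scene','top')}
pickle.dump(d,open('c0.pkl','wb'))
for n in d:
    c=d[n]; cv2.imwrite(f'pics/{n}0.png',c['color'][:,:,::-1]); print(n,np.array(c['R']).round(3).tolist(),c['t'],c['vertical_fov'])
print(robot.sense())
E
```

```text
scene [[-0.97, 0.243, 0.02], [0.141, 0.626, -0.767], [-0.199, -0.741, -0.641]] [ 541.9272665    -3.09012401 1367.20617208] 54.84745858443067
top [[-0.028, -0.999, -0.016], [-0.995, 0.029, -0.099], [0.099, 0.013, -0.995]] [  41.71933819  577.73397796 1215.01449097] 54.20634164863319
{'time_s': 0.1, 'q': array([-1.26190850e+00,  2.64697157e-01,  1.60523149e+00,  6.86139224e-06,
        1.27373003e+00, -3.68917053e-02]), 'qvel': array([ 0.00103634, -0.0023821 , -0.00264934, -0.0001458 ,  0.00030108,
       -0.000358  ]), 'effort': array([-3.98354996e-05, -5.16705716e+01, -3.68590629e+01, -8.55704729e-05,
        6.27002286e-03,  1.06658405e-05]), 'position': array([ 228.58077029, -634.41028429,  230.07671786]), 'tcp_rot': array([-1.02392019e-03,  9.85091402e-01,  1.72028666e-01, -1.36806115e-04]), 'wrist_force': array([0.3010434 , 0.46585414, 0.41914304]), 'torque': array([0.00526236, 0.03277153, 0.05114254]), 'grip_width': 85.36481585097357}
```

View pics/scene0.png

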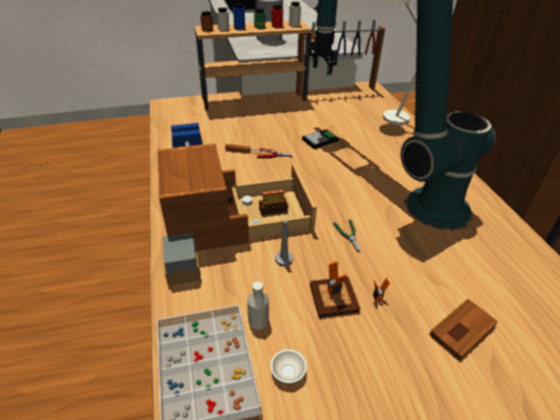

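View pics/top0.png

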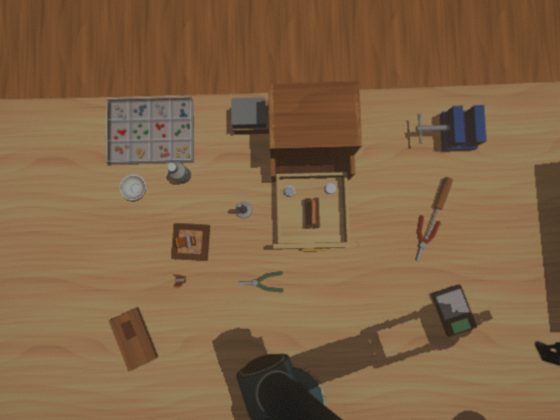

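The clamp on the square stand is at scene (335,280) and top (187,241). A smaller look-alike stands on the bare table at scene (380,290) and top (179,281). By the description I choose the larger one, on the stand. The cradle and buckle are at top (312,212). Next is a close crop to check.

Run:
```python
from h import *
import pickle
d=pickle.load(open('c0.pkl','rb'))
t=d['top']['color'];s=d['scene']['color']
def cr(i,x,y,w,h,k): return cv2.resize(i[y:y+h,x:x+w],None,fx=k,fy=k,interpolation=cv2.INTER_CUBIC)
a=np.hstack([cr(t,165,215,60,50,6),cr(t,262,160,100,75,4)[:300,:400]])
b=np.hstack([cr(s,300,255,100,75,4)[:300,:360],cr(s,225,165,100,75,4)])
cv2.imwrite('pics/crop.png',np.vstack([a,b])[:,:,::-1])
c=d['top']
for n,u,v,z in [('standTL',176,224,18),('standTR',210,226,18),('standBR',207,260,18),('standBL',172,258,18),('cradleT',312,198,45),('cradleB',312,227,45),('frontL',273,247,105),('frontR',356,244,105),('smallclamp',179,281,30)]: print(n,onz(c,u,v,z))
```

```text
standTL [534.9 322.2  18. ]
standTR [525.7 218.6  18. ]
standBR [423.3 228.9  18. ]
standBL [432.4 334.6  18. ]
cradleT [599.3 -92.8  45. ]
cradleB [512.5 -89.5  45. ]
frontL [456.6  27.1 105. ]
frontR [ 458.6 -206.   105. ]
smallclamp [364.1 310.7  30. ]
```

View pics/crop.png

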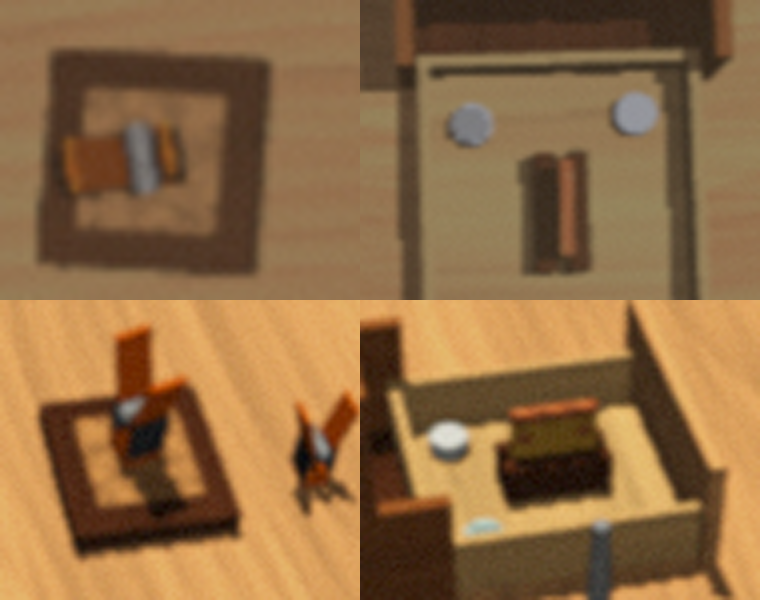

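The top-left and bottom-left crops confirm the big clamp on the stand, with its hinge at top pixel (189,241), yawed slightly positive. The buckle's copper rim stands well up in the cradle. I'll turn the tool square first and swing over.

Request:
step_arm([
  {"jaw": -1, "turn": 10, "z": -0.035},
  {"jaw": -1, "turn": 9.8, "z": -0.035},
  {"jaw": -1, "x": 0.05, "y": -0.03},
  {"jaw": -1, "x": 0.05, "y": -0.03},
  {"jaw": -1, "x": 0.05, "y": -0.03},
], grip_force=25)

```text
invalid input at $.steps[0]: expected keys jaw, x, y, z, turn
```

Request:
step_arm([
  {"jaw": -1, "x": 0.04, "y": -0.045},
  {"jaw": -1, "x": 0.02, "y": -0.058},
  {"jaw": -1, "y": -0.06},
  {"jaw": -1, "y": -0.06},
  {"jaw": -1, "y": -0.06},
])

```text
invalid input at $.steps[0]: expected keys jaw, x, y, z, turn
```

Request:
step_arm([
  {"jaw": -1, "y": -0.06},
  {"jaw": -1, "y": -0.06},
  {"jaw": -1, "y": -0.06},
  {"jaw": -1, "y": -0.06},
  {"jaw": -1, "y": -0.06},
])

```text
invalid input at $.steps[0]: expected keys jaw, x, y, z, turn
```

Request:
step_arm([
  {"jaw": -1, "x": 0, "y": 0, "turn": 10, "z": -0.035},
  {"jaw": -1, "x": 0, "y": 0, "turn": 9.8, "z": -0.035},
  {"jaw": -1, "x": 0.05, "y": -0.03, "z": 0, "turn": 0},
  {"jaw": -1, "x": 0.05, "y": -0.03, "z": 0, "turn": 0},
  {"jaw": -1, "x": 0.05, "y": -0.03, "z": 0, "turn": 0},
], grip_force=25)

```text
time_s: 0.72
position: [379.7, -544.0, 300.8]
tcp_rot: [-0.0, 1.0, -0.0, -0.0]
wrist_force: [0.2, -0.7, -0.0]
grip_width: 85.5
```

Request:
step_arm([
  {"jaw": -1, "x": 0.04, "y": -0.045, "z": 0, "turn": 0},
  {"jaw": -1, "x": 0.02, "y": -0.058, "z": 0, "turn": 0},
  {"jaw": -1, "x": 0, "y": -0.06, "z": 0, "turn": 0},
  {"jaw": -1, "x": 0, "y": -0.06, "z": 0, "turn": 0},
  {"jaw": -1, "x": 0, "y": -0.06, "z": 0, "turn": 0},
])

```text
time_s: 1.35
position: [438.3, -259.9, 300.7]
tcp_rot: [-0.0, 1.0, 0.0, -0.0]
wrist_force: [1.1, -0.2, 0.4]
grip_width: 85.5
```

Request:
step_arm([
  {"jaw": -1, "x": 0.02, "y": -0.06, "z": 0, "turn": 0},
  {"jaw": -1, "x": 0.02, "y": -0.06, "z": 0, "turn": 0},
  {"jaw": -1, "x": 0, "y": -0.06, "z": 0, "turn": 0},
  {"jaw": -1, "x": 0, "y": 0, "z": 0, "turn": 0},
])

```text
time_s: 1.85
position: [477.8, -79.6, 300.9]
tcp_rot: [-0.001, 1.0, 0.003, -0.0]
wrist_force: [0.8, -0.2, 0.7]
grip_width: 85.3
```

Run:
```python
from h import *
import pickle
c=cam('wrist','wr1.png'); pickle.dump(c,open('w1.pkl','wb'))
R=np.array(c['R']);print('campos',-R.T@np.array(c['t']),R.round(2).tolist(),c['vertical_fov'])
print(robot.sense()['position'])
```

```text
campos [547.38808553 -80.24404277 444.10177213] [[0.01, -1.0, -0.0], [-0.96, -0.01, 0.27], [-0.27, 0.0, -0.96]] 63.943205475574544
[477.96420325 -81.64262745 300.95058358]
```

View pics/wr1.png

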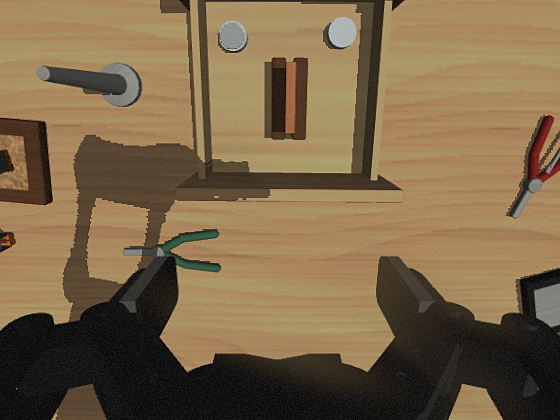

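Request:
step_arm([
  {"jaw": -1, "x": 0, "y": -0.06, "z": 0, "turn": 0},
  {"jaw": -1, "x": 0, "y": -0.06, "z": 0, "turn": 0},
  {"jaw": -1, "x": 0, "y": -0.06, "z": 0, "turn": 0},
  {"jaw": -1, "x": 0, "y": -0.06, "z": 0, "turn": 0},
  {"jaw": -1, "x": 0, "y": -0.06, "z": 0, "turn": 0},
])

```text
time_s: 2.52
position: [478.8, 216.8, 301.1]
tcp_rot: [0.0, 1.0, -0.001, 0.0]
wrist_force: [0.3, -0.2, 0.1]
grip_width: 85.5
```

Request:
step_arm([
  {"jaw": -1, "x": -0.02, "y": -0.05, "z": 0, "turn": 0},
  {"jaw": -1, "x": -0.01, "y": 0, "z": 0, "turn": 0},
  {"jaw": -1, "x": 0, "y": 0, "z": 0, "turn": 0},
])

```text
time_s: 2.9
position: [448.3, 265.3, 300.9]
tcp_rot: [0.001, 1.0, -0.0, -0.0]
wrist_force: [0.1, 0.3, -0.5]
grip_width: 85.5
```

Run:
```python
from h import *
import pickle
c=cam('wrist','wr2.png'); pickle.dump(c,open('w2.pkl','wb'))
R=np.array(c['R']);print('campos',-R.T@np.array(c['t']),R.round(2).tolist(),c['vertical_fov'])
print(robot.sense()['position'])
```

```text
campos [517.72499243 264.52119409 444.18956857] [[-0.0, -1.0, 0.0], [-0.96, 0.0, 0.27], [-0.27, -0.0, -0.96]] 63.943205475574544
[448.68870825 264.96674157 301.10681553]
```

View pics/wr2.png

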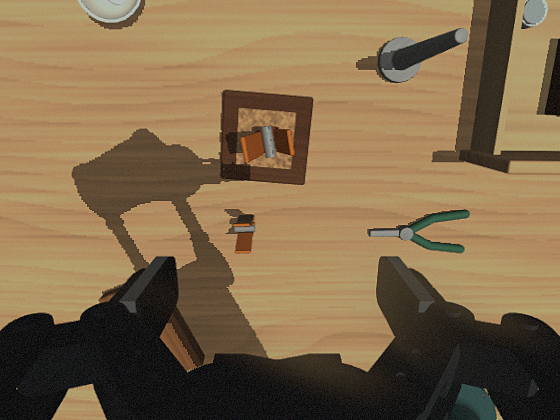

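Wrist view 1 shows the cradle at (287,98), and view 2 the clamp at (268,143). I'll enlarge both in one crop for measuring.

Run:
```python
from h import *
import cv2
a=cv2.imread('pics/wr2.png')[110:180,230:305];b=cv2.imread('pics/wr1.png')[45:150,250:330]
r=lambda i,k:cv2.resize(i,None,fx=k,fy=k,interpolation=cv2.INTER_CUBIC)
o=np.zeros((525,800,3),np.uint8);A=r(a,5.0);B=r(b,5)
o[:350,:375]=A;o[:525,385:785]=B
cv2.imwrite('pics/z.png',o)
```

```text
(no output)
```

View pics/z.png

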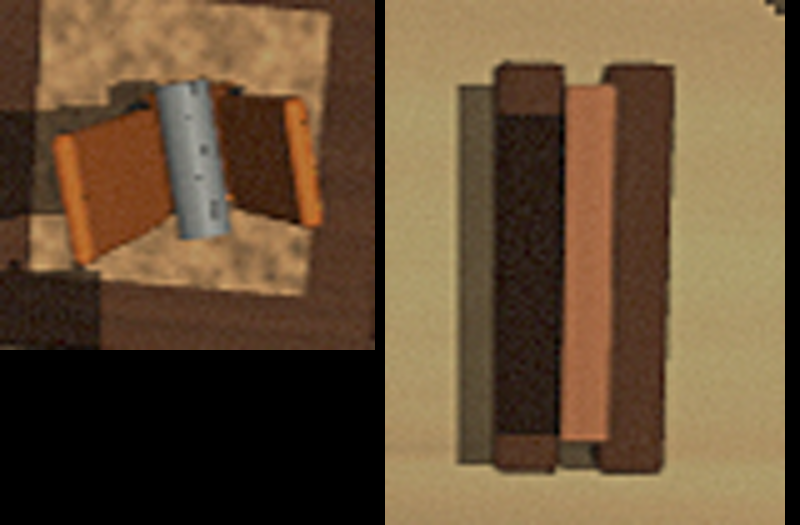

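Run:
```python
from h import *
import pickle
c=pickle.load(open('w2.pkl','rb'))
f=lambda u,v:(230+u/5-.4,110+v/5-.4)
T=[onz(c,*f(*p),111) for p in [(63,137),(83,262),(297,98),(312,225)]]
H=[onz(c,*f(*p),68) for p in [(182,83),(205,235)]]
print(T,H,'mid',np.mean(T,0),np.mean(H,0))
y=(T[0]+T[1]-T[2]-T[3])/2;print('open',np.hypot(*y[:2]),'yaw',np.degrees(np.arctan2(-y[0],y[1])))
for a,b in((T[0],T[1]),(T[2],T[3]),(H[0],H[1])):
    d=a-b;print(np.hypot(*d[:2]),np.degrees(np.arctan2(d[1],d[0])))
c=pickle.load(open('w1.pkl','rb'))
g=lambda u,v:(250+(u-385)/5-.4,45+v/5-.4)
C=[onz(c,*g(*p),45) for p in [(497,65),(673,67),(495,470),(662,472)]]
print('cradle',C,np.mean(C,0))
for z in(82,90,98,106,114):
    r=[onz(c,*g(*p),z) for p in[(565,85),(615,85),(562,440),(610,440)]];m=np.mean(r,0);print(z,m,np.hypot(*(r[0]-r[2])[:2]),np.hypot(*(r[0]-r[1])[:2]))
d=r[0]+r[1]-r[2]-r[3];print('rimyaw',np.degrees(np.arctan2(d[1],d[0])))
print('front',onz(c,177,201-12,105),onz(c,402,190,105))
```

```text
[array([492. , 298.2, 111. ]), array([467.5, 294.9, 111. ]), array([499.4, 252.6, 111. ]), array([474.8, 249.4, 111. ])] [array([500.3, 276.2,  68. ]), array([467. , 271.4,  68. ])] mid [483.425 273.775 111.   ] [483.65 273.8   68.  ]
open 46.13919158372841 yaw 9.166301751645383
24.7212459232944 7.671221483262016
24.807257002740112 7.411492859178857
33.64416739941711 8.202354244625601
cradle [array([602.8, -73.7,  45. ]), array([ 602.6, -112.6,   45. ]), array([514.4, -73.5,  45. ]), array([ 514.2, -112.6,   45. ])] [558.5 -93.1  45. ]
82 [558.925 -93.15   82.   ] 70.20028489970683 10.0
90 [558.675 -92.875  90.   ] 68.50065693115651 9.80051019080129
98 [558.425 -92.575  98.   ] 67.00067163842463 9.6005208192056
106 [558.175 -92.3   106.   ] 65.50030534279973 9.299999999999997
114 [557.925 -92.    114.   ] 64.00031249923707 9.100000000000009
rimyaw 0.26878198224554906
front [467.4  23.6 105. ] [ 467.9 -209.9  105. ]
```

Clamp hinge is at (483.5, 273.8), yaw about 8°. The cradle is at (558.5, −93), yaw about 0, and the rim top is near z≈83.

Request:
step_arm([
  {"jaw": -1, "x": 0.035, "y": -0.0088, "z": 0, "turn": 0},
  {"jaw": -1, "x": 0, "y": 0, "z": 0.05, "turn": -8},
  {"jaw": -1, "x": 0, "y": 0, "z": 0.05, "turn": 0},
  {"jaw": -1, "x": 0, "y": 0, "z": 0.04, "turn": 0},
  {"jaw": -1, "x": 0, "y": 0, "z": 0, "turn": 0},
])

```text
time_s: 3.58
position: [481.2, 272.0, 157.4]
tcp_rot: [0.002, 0.998, 0.068, -0.004]
wrist_force: [-0.9, -0.7, 0.3]
grip_width: 85.4
```

Run:
```python
from h import *
import pickle
c=cam('wrist','wr3.png'); pickle.dump(c,open('w3.pkl','wb'))
print(proj(c,[[483.5,273.8,111],[483.5,273.8,62]]))
```

```text
[[272.6 225.2]
 [273.2 202.7]]
```

View pics/wr3.png

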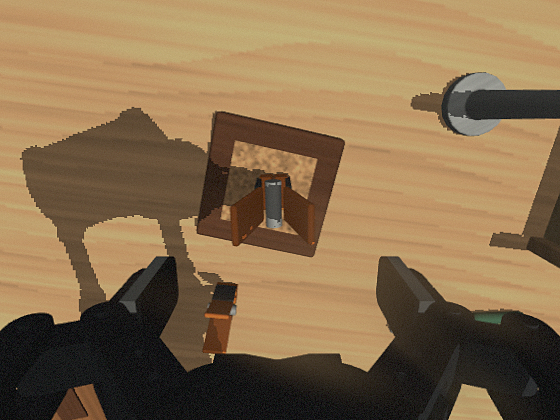

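View 3: the handles sit symmetrically about pixel column 273, matching the prediction, and are square to the fingers. I'll descend.

Request:
step_arm([
  {"jaw": -1, "x": 0, "y": 0, "z": 0, "turn": 0},
  {"jaw": -1, "x": 0.001, "y": -0.001, "z": 0.03, "turn": 0},
  {"jaw": -1, "x": 0, "y": 0, "z": 0.03, "turn": 0},
  {"jaw": -1, "x": 0, "y": 0, "z": 0.018, "turn": 0},
  {"jaw": -1, "x": 0, "y": 0, "z": 0, "turn": 0},
])

```text
time_s: 4.25
position: [483.8, 276.4, 83.2]
tcp_rot: [0.0, 0.998, 0.07, -0.0]
wrist_force: [0.4, -0.1, -0.3]
grip_width: 85.5
```

```bash
python3 -c "
from h import *
s=robot.sense();print(s['position'],s['wrist_force'],s['tcp_rot'])"
```

```text
[483.84752466 276.35418358  83.19000619] [ 0.43353403 -0.12786222 -0.30887572] [ 1.86811923e-04  9.97558748e-01  6.98309417e-02 -3.86730561e-04]
```

Request:
step_arm([
  {"jaw": -1, "x": 0, "y": 0.0025, "z": 0.005, "turn": 0},
  {"jaw": -0.3, "x": 0, "y": 0, "z": 0, "turn": 0},
  {"jaw": 0.0, "x": 0, "y": 0, "z": 0, "turn": 0},
  {"jaw": 0.3, "x": 0, "y": 0, "z": 0, "turn": 0},
  {"jaw": 1, "x": 0, "y": 0, "z": 0, "turn": 0},
], grip_force=50)

```text
time_s: 4.88
position: [489.1, 277.5, 84.2]
tcp_rot: [-0.003, 0.998, 0.07, 0.005]
wrist_force: [-0.6, 3.3, 16.9]
grip_width: 21.5
```

Request:
step_arm([
  {"jaw": 1, "x": 0, "y": 0, "z": 0, "turn": 0},
  {"jaw": 1, "x": 0, "y": 0, "z": 0, "turn": 0},
  {"jaw": 1, "x": 0, "y": 0, "z": 0, "turn": 0},
])

```text
time_s: 5.25
position: [489.1, 277.5, 84.2]
tcp_rot: [-0.003, 0.998, 0.07, 0.005]
wrist_force: [-0.6, 2.9, 16.8]
grip_width: 21.1
```

Gripped at 21 mm, about fully squeezed. The upward 17 N comes from the clamp pressing on the stand, so I'll lift and look.

Request:
step_arm([
  {"jaw": 1, "x": 0, "y": 0, "z": -0.006, "turn": 0},
  {"jaw": 1, "x": 0, "y": 0, "z": -0.02, "turn": 0},
  {"jaw": 1, "x": 0, "y": 0, "z": -0.04, "turn": 0},
  {"jaw": 1, "x": 0, "y": 0, "z": -0.03, "turn": 0},
  {"jaw": 1, "x": 0, "y": 0, "z": 0, "turn": 0},
])

```text
time_s: 5.88
position: [485.9, 274.8, 177.0]
tcp_rot: [-0.001, 0.998, 0.07, 0.002]
wrist_force: [1.4, 0.8, 0.2]
grip_width: 21.6
```

Request:
step_arm([
  {"jaw": 1, "x": 0, "y": 0, "z": -0.04, "turn": 0},
  {"jaw": 1, "x": 0, "y": 0, "z": -0.04, "turn": 0},
  {"jaw": 1, "x": 0, "y": 0, "z": 0, "turn": 8},
  {"jaw": 1, "x": 0, "y": 0, "z": 0, "turn": 0},
])

```text
time_s: 6.38
position: [483.5, 273.6, 252.7]
tcp_rot: [0.001, 1.0, 0.001, -0.001]
wrist_force: [0.2, 0.9, -1.5]
grip_width: 21.2
```

Run:
```python
from h import *
s=robot.sense();print(s['position'],s['wrist_force'],s['tcp_rot'],s['grip_width'])
w=cam('wrist')['color'];t=cam('scene')['color']
o=np.zeros((420,800,3),np.uint8);o[:,:380]=w[:,90:470];o[:,385:785]=cv2.resize(t[165:270,265:365],None,fx=4,fy=4,interpolation=cv2.INTER_CUBIC)
cv2.imwrite('pics/g.png',o[:,:,::-1])
```

```text
[483.50555608 273.6389562  252.70397168] [ 0.19196029  0.91880235 -1.54700761] [ 5.70803129e-04  9.99998894e-01  8.12643293e-04 -1.10743426e-03] 21.241298503150443
```

View pics/g.png

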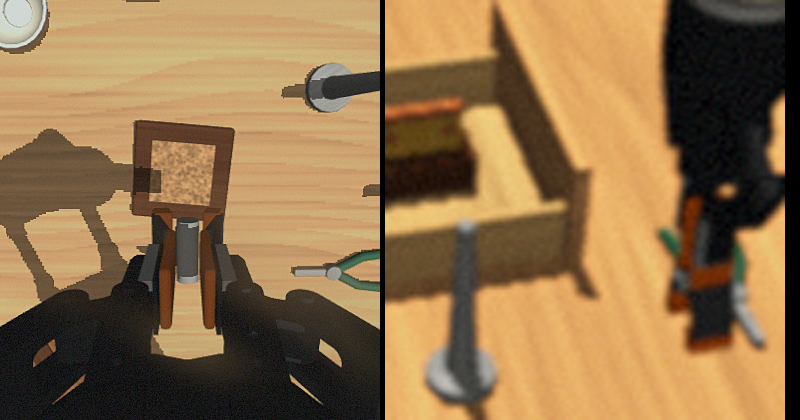

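The clamp is held upright, handles parallel, hinge at wrist pixel (277,250), and it hangs over an empty stand. I'll carry it above the buckle.

Request:
step_arm([
  {"jaw": 1, "x": 0.015, "y": 0.055, "z": -0.005, "turn": 0},
  {"jaw": 1, "x": 0.015, "y": 0.055, "z": 0, "turn": 0},
  {"jaw": 1, "x": 0.015, "y": 0.055, "z": 0, "turn": 0},
  {"jaw": 1, "x": 0.015, "y": 0.055, "z": 0, "turn": 0},
  {"jaw": 1, "x": 0.015, "y": 0.055, "z": 0, "turn": 0},
])

```text
time_s: 7.1
position: [558.8, -2.7, 257.6]
tcp_rot: [-0.0, 1.0, 0.001, -0.001]
wrist_force: [0.8, 0.9, -1.5]
grip_width: 21.3
```

Request:
step_arm([
  {"jaw": 1, "x": 0, "y": 0.055, "z": 0, "turn": 0},
  {"jaw": 1, "x": 0, "y": 0.0366, "z": 0, "turn": 0},
  {"jaw": 1, "x": 0, "y": 0, "z": 0, "turn": 0},
  {"jaw": 1, "x": 0, "y": 0, "z": 0.04, "turn": 0},
  {"jaw": 1, "x": 0, "y": 0, "z": 0, "turn": 0},
])

```text
time_s: 7.72
position: [556.0, -91.0, 214.6]
tcp_rot: [-0.001, 1.0, 0.001, -0.005]
wrist_force: [-0.5, -0.5, -1.7]
grip_width: 21.0
```

Run:
```python
from h import *
import pickle
s=robot.sense();print(s['position'],s['wrist_force'],s['tcp_rot'],s['grip_width'])
w=cam('wrist');t=cam('scene');pickle.dump((w,t),open('w5.pkl','wb'))
print(proj(w,[[593,-93,83],[523,-93,83]])-[90,0], proj(t,[[523,-93,83],[593,-93,83],[558,-93,83]]))
o=np.zeros((420,800,3),np.uint8);o[:,:380]=w['color'][:,90:470];o[:,385:785]=cv2.resize(t['color'][135:240,225:325],None,fx=4,fy=4,interpolation=cv2.INTER_CUBIC)
cv2.imwrite('pics/g2.png',o[:,:,::-1])
```

```text
[556.01473465 -90.97622265 214.64656076] [-0.46840694 -0.47950251 -1.65640714] [-1.24537331e-03  9.99988040e-01  8.50921596e-04 -4.65234316e-03] 21.029048825381633
[[189.  149.6]
 [188.7 230.5]] [[283.5 191.2]
 [261.9 194.1]
 [272.8 192.6]]
```

View pics/g2.png

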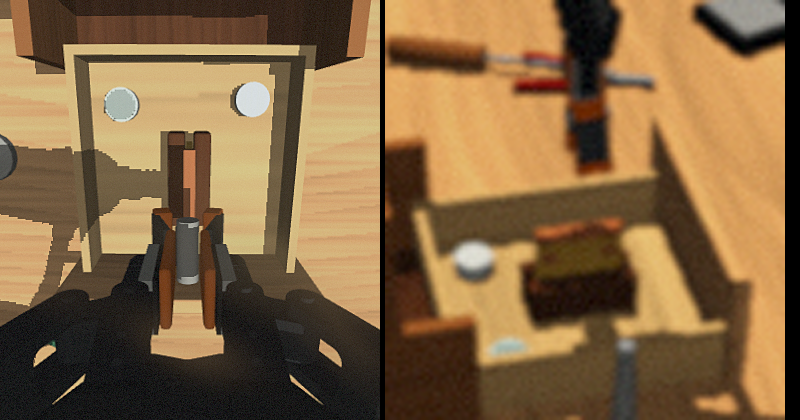

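Both views put the clamp about 2 mm to the +y side of the rim, and the rim top near z≈85. I'll correct and descend to just above.

Request:
step_arm([
  {"jaw": 1, "x": 0.001, "y": 0.002, "z": 0.02, "turn": 0},
  {"jaw": 1, "x": 0, "y": 0, "z": 0.025, "turn": 0},
  {"jaw": 1, "x": 0, "y": 0, "z": 0, "turn": 0},
  {"jaw": 1, "x": 0, "y": 0, "z": 0, "turn": 0},
])

```text
time_s: 8.32
position: [560.9, -94.5, 174.9]
tcp_rot: [0.0, 1.0, 0.0, 0.0]
wrist_force: [0.1, 0.9, -0.6]
grip_width: 21.3
```

Run:
```python
from h import *
s=robot.sense();print(s['position'],s['wrist_force'],s['tcp_rot'],s['grip_width'])
w=cam('wrist')
print(proj(w,[[593,-93,84],[523,-93,84]]))
o=np.zeros((500,800,3),np.uint8);o=cv2.resize(w['color'][100:300,190:370],None,fx=3,fy=3,interpolation=cv2.INTER_CUBIC)
cv2.imwrite('pics/g3.png',o[:,:,::-1])
```

```text
[560.89461481 -94.51489249 174.94250331] [ 0.08116155  0.92387768 -0.55809374] [8.70674076e-05 9.99999856e-01 2.69286473e-04 4.56112794e-04] 21.282293905725414
[[273.7 165.1]
 [273.9 257. ]]
```

View pics/g3.png

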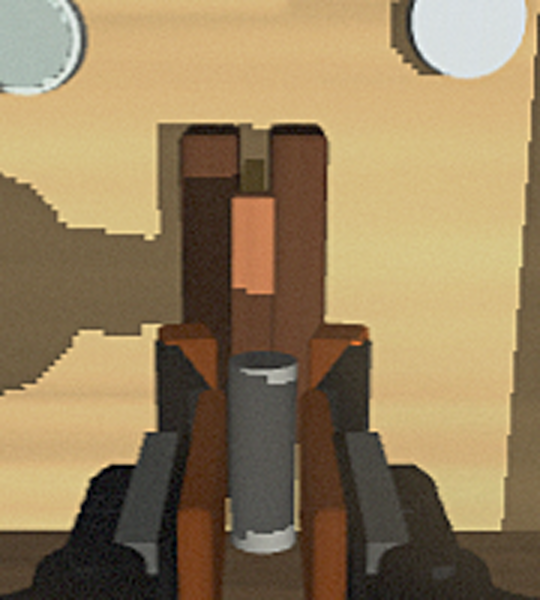

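Run:
```python
from h import *
w=cam('wrist');s=robot.sense();print(s['position'],w['cx'],w['cy'])
f=lambda u,v:(190+u/3-.33,100+v/3-.33)
for z in(150,): print('hinge far/near top',onz(w,*f(263,360),z+5),onz(w,*f(265,545),z+5))
for z in(82,88):print('rim far',onz(w,*f(232,197),z),onz(w,*f(273,197),z),onz(w,*f(233,288),z))
print('pads',onz(w,*f(160,345),120),onz(w,*f(370,345),120))
```

```text
[561.41974173 -94.7001778  175.71524764] 276.8695219557345 203.55875970655762
hinge far/near top [576.4 -95.6 155. ] [541.3 -96.  155. ]
rim far [592.9 -88.4  82. ] [592.9 -98.1  82. ] [570.7 -88.5  82. ]
rim far [593.8 -88.6  88. ] [593.8 -98.   88. ] [572.2 -88.6  88. ]
pads [568.1 -74.4 120. ] [ 568.2 -117.8  120. ]
```

Hinge y is −95.8 against the rim's −93.2, so I'll shift 2.5 mm and lower slowly.

Request:
step_arm([
  {"jaw": 1, "x": 0, "y": -0.0025, "z": 0, "turn": 0},
  {"jaw": 1, "x": 0, "y": 0, "z": 0.01, "turn": 0},
  {"jaw": 1, "x": 0, "y": 0, "z": 0.005, "turn": 0},
  {"jaw": 1, "x": 0, "y": 0, "z": 0, "turn": 0},
])

```text
time_s: 8.93
position: [559.6, -91.9, 158.2]
tcp_rot: [-0.0, 1.0, 0.0, -0.001]
wrist_force: [0.2, 0.0, -0.4]
grip_width: 21.6
```

Request:
step_arm([
  {"jaw": 1, "x": 0, "y": 0, "z": 0.004, "turn": 0},
  {"jaw": 1, "x": 0, "y": 0, "z": 0.004, "turn": 0},
  {"jaw": 1, "x": 0, "y": 0, "z": 0.004, "turn": 0},
  {"jaw": 1, "x": 0, "y": 0, "z": 0, "turn": 0},
])

```text
time_s: 9.43
position: [560.0, -91.9, 146.7]
tcp_rot: [-0.0, 1.0, 0.0, -0.0]
wrist_force: [-0.6, 0.0, -1.0]
grip_width: 21.5
```

Request:
step_arm([
  {"jaw": 1, "x": 0, "y": 0, "z": 0.003, "turn": 0},
  {"jaw": 1, "x": 0, "y": 0, "z": 0.003, "turn": 0},
  {"jaw": 1, "x": 0, "y": 0, "z": 0.003, "turn": 0},
  {"jaw": 1, "x": 0, "y": 0, "z": 0.003, "turn": 0},
])

```text
time_s: 9.93
position: [560.4, -92.0, 135.1]
tcp_rot: [-0.0, 1.0, 0.0, -0.0]
wrist_force: [-0.2, -0.4, -1.0]
grip_width: 21.7
```

Request:
step_arm([
  {"jaw": 1, "x": 0, "y": 0, "z": 0.003, "turn": 0},
  {"jaw": 1, "x": 0, "y": 0, "z": 0.003, "turn": 0},
  {"jaw": 1, "x": 0, "y": 0, "z": 0, "turn": 0},
])

```text
time_s: 10.3
position: [560.1, -92.0, 128.9]
tcp_rot: [-0.0, 1.0, 0.0, -0.0]
wrist_force: [0.7, 0.4, -0.6]
grip_width: 21.3
```

Request:
step_arm([
  {"jaw": 1, "x": 0, "y": 0, "z": 0.002, "turn": 0},
  {"jaw": 1, "x": 0, "y": 0, "z": 0.002, "turn": 0},
  {"jaw": 1, "x": 0, "y": 0, "z": 0, "turn": 0},
])

```text
time_s: 10.68
position: [560.2, -92.0, 125.1]
tcp_rot: [-0.0, 1.0, 0.0, -0.0]
wrist_force: [-0.8, -0.1, -0.8]
grip_width: 21.2
```

Request:
step_arm([
  {"jaw": 1, "x": 0, "y": 0, "z": 0.0015, "turn": 0},
  {"jaw": 1, "x": 0, "y": 0, "z": 0, "turn": 0},
])

```text
time_s: 10.92
position: [560.8, -92.1, 124.5]
tcp_rot: [0.0, 1.0, 0.0, 0.0]
wrist_force: [-0.9, 0.4, 3.2]
grip_width: 21.4
```

Request:
step_arm([
  {"jaw": 1, "x": 0, "y": 0, "z": 0.0015, "turn": 0},
  {"jaw": 1, "x": 0, "y": 0, "z": 0, "turn": 0},
])

```text
time_s: 11.18
position: [562.0, -92.1, 124.3]
tcp_rot: [0.0, 1.0, 0.0, 0.002]
wrist_force: [-1.4, 2.4, 7.3]
grip_width: 21.4
```

Contact at z≈124.5 with about 8 N, which fits throat on rim. I'll let go.

Request:
step_arm([
  {"jaw": 0.2, "x": 0, "y": 0, "z": 0, "turn": 0},
  {"jaw": -0.2, "x": 0, "y": 0, "z": 0, "turn": 0},
  {"jaw": -0.6, "x": 0, "y": 0, "z": 0, "turn": 0},
  {"jaw": -1, "x": 0, "y": 0, "z": 0, "turn": 0},
  {"jaw": -1, "x": 0, "y": 0, "z": 0, "turn": 0},
])

```text
time_s: 11.8
position: [560.4, -92.0, 122.2]
tcp_rot: [0.0, 1.0, 0.0, -0.0]
wrist_force: [-0.1, -0.4, -0.1]
grip_width: 85.7
```

Request:
step_arm([
  {"jaw": -1, "x": 0, "y": 0, "z": 0, "turn": 0},
  {"jaw": -1, "x": 0, "y": 0, "z": -0.02, "turn": 0},
  {"jaw": -1, "x": 0, "y": 0, "z": -0.03, "turn": 0},
  {"jaw": -1, "x": 0, "y": 0, "z": -0.04, "turn": 0},
  {"jaw": -1, "x": 0, "y": 0, "z": -0.02, "turn": 0},
])

```text
time_s: 12.42
position: [562.1, -92.4, 236.6]
tcp_rot: [0.001, 1.0, 0.0, 0.003]
wrist_force: [0.2, 0.1, 0.5]
grip_width: 85.3
```

Run:
```python
from h import *
import pickle
s=robot.sense();print(s['position'],s['wrist_force'],s['grip_width'])
w=cam('wrist');t=cam('scene');pickle.dump((w,t),open('w6.pkl','wb'))
o=np.zeros((420,800,3),np.uint8);o[:,:380]=w['color'][:,90:470];o[:,385:785]=cv2.resize(t['color'][150:234,235:315],None,fx=5,fy=5,interpolation=cv2.INTER_CUBIC)
cv2.imwrite('pics/g4.png',o[:,:,::-1])
```

```text
[562.05520972 -92.38127415 236.56076327] [0.18102964 0.05707537 0.45785524] 85.33484931926448
```

View pics/g4.png

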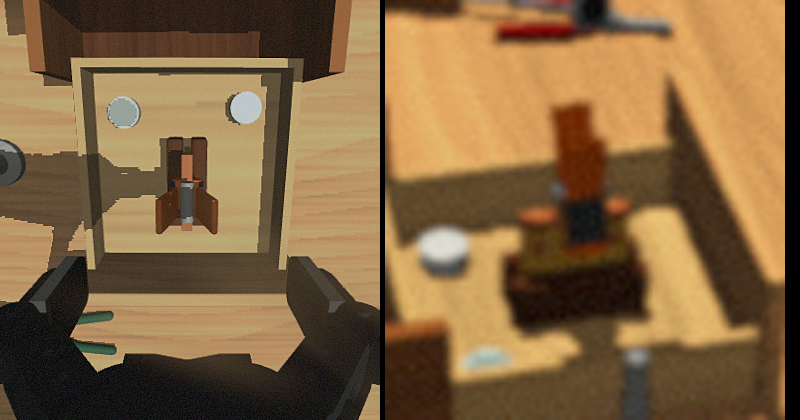

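The clamp straddles the rim near its middle: wrist pixel (277,200), handles splayed. I'll check the jaw angle numerically from the handle tips, without another viewing.

Run:
```python
from h import *
import pickle
w,t=pickle.load(open('w6.pkl','rb'))
hsv=cv2.cvtColor(w['color'],cv2.COLOR_RGB2HSV)
m=((hsv[:,:,0]<13)&(hsv[:,:,1]>150)&(hsv[:,:,2]>60))
for v in range(178,238,4):
    u=np.flatnonzero(m[v,235:320])+235
    if len(u): 
        a,b=u[0],u[-1]; A,B=onz(w,a,v,142),onz(w,b+1,v,142); print(v,a,b,A,B,round(A[1]-B[1],1))
print('hinge top z?',[ (z,onz(w,187+90,182,z)[0]-onz(w,187+90,221,z)[0]) for z in(95,103)])
```

```text
178 266 291 [584.6 -85.4 142. ] [ 584.6 -104.1  142. ] 18.7
182 265 295 [581.7 -84.6 142. ] [ 581.7 -107.   142. ] 22.4
186 265 295 [578.7 -84.6 142. ] [ 578.7 -107.   142. ] 22.4
190 261 292 [575.8 -81.7 142. ] [ 575.8 -104.9  142. ] 23.2
194 255 298 [572.8 -77.3 142. ] [ 572.8 -109.3  142. ] 32.0
198 249 304 [569.8 -72.8 142. ] [ 569.8 -113.7  142. ] 40.9
202 246 307 [566.8 -70.6 142. ] [ 566.8 -116.   142. ] 45.4
206 246 306 [563.7 -70.5 142. ] [ 563.7 -115.3  142. ] 44.8
210 247 306 [560.6 -71.1 142. ] [ 560.6 -115.4  142. ] 44.3
214 247 305 [557.6 -71.1 142. ] [ 557.6 -114.8  142. ] 43.7
218 246 306 [554.5 -70.3 142. ] [ 554.4 -115.6  142. ] 45.3
222 246 306 [551.3 -70.2 142. ] [ 551.3 -115.6  142. ] 45.4
226 248 306 [548.2 -71.6 142. ] [ 548.2 -115.7  142. ] 44.1
230 247 306 [545.  -70.8 142. ] [ 545.  -115.8  142. ] 45.0
hinge top z? [(95, np.float64(35.39999999999998)), (103, np.float64(34.5))]
```

Outer handle-tip spacing is 45 mm, giving a jaw angle of about 0.15, so it is on the plate. The clamp centre is near (556, −93). Now I'll retreat in front of the drawer, shut the fingers, and turn half round so the camera faces away from the cabinet.

Request:
step_arm([
  {"jaw": -1, "x": -0.05, "y": 0, "z": 0, "turn": 0},
  {"jaw": -1, "x": -0.05, "y": 0, "z": 0, "turn": 0},
  {"jaw": 0, "x": -0.04, "y": 0, "z": 0, "turn": 0},
  {"jaw": 1, "x": 0, "y": 0, "z": 0, "turn": -10},
  {"jaw": 1, "x": 0, "y": 0, "z": 0, "turn": -10},
])

```text
time_s: 13.15
position: [418.9, -91.8, 230.7]
tcp_rot: [-0.0, 0.984, 0.176, -0.001]
wrist_force: [0.1, -0.2, 0.7]
grip_width: 32.2
```

Request:
step_arm([
  {"jaw": 1, "x": 0, "y": 0, "z": 0, "turn": -10},
  {"jaw": 1, "x": 0, "y": 0, "z": 0, "turn": -10},
  {"jaw": 1, "x": 0, "y": 0, "z": 0, "turn": -10},
  {"jaw": 1, "x": 0, "y": 0, "z": 0, "turn": -10},
  {"jaw": 1, "x": 0, "y": 0, "z": 0, "turn": -10},
])

```text
time_s: 13.78
position: [419.3, -91.8, 230.5]
tcp_rot: [-0.001, 0.817, 0.576, -0.001]
wrist_force: [0.1, 0.1, 0.2]
grip_width: -0.1
```

Request:
step_arm([
  {"jaw": 1, "x": 0, "y": 0, "z": 0, "turn": -10},
  {"jaw": 1, "x": 0, "y": 0, "z": 0, "turn": -10},
  {"jaw": 1, "x": 0, "y": 0, "z": 0, "turn": -10},
  {"jaw": 1, "x": 0, "y": 0, "z": 0, "turn": -10},
  {"jaw": 1, "x": 0, "y": 0, "z": 0, "turn": -10},
])

```text
time_s: 14.4
position: [419.3, -91.8, 230.5]
tcp_rot: [-0.001, 0.497, 0.868, -0.0]
wrist_force: [-0.4, 0.3, 0.0]
grip_width: -0.2
```

Request:
step_arm([
  {"jaw": 1, "x": 0, "y": 0, "z": 0, "turn": -10},
  {"jaw": 1, "x": 0, "y": 0, "z": 0, "turn": -10},
  {"jaw": 1, "x": 0, "y": 0, "z": 0, "turn": -10},
  {"jaw": 1, "x": 0, "y": 0, "z": 0, "turn": -10},
  {"jaw": 1, "x": 0, "y": 0, "z": 0, "turn": -10},
])

```text
time_s: 15.02
position: [419.4, -91.8, 230.5]
tcp_rot: [-0.001, 0.084, 0.996, 0.0]
wrist_force: [-0.8, -0.4, 0.0]
grip_width: -0.1
```

Request:
step_arm([
  {"jaw": 1, "x": 0, "y": 0, "z": 0, "turn": -10},
  {"jaw": 1, "x": 0, "y": 0, "z": 0, "turn": 0},
])

```text
time_s: 15.28
position: [419.5, -91.8, 230.8]
tcp_rot: [-0.001, 0.001, 1.0, 0.0]
wrist_force: [0.5, -0.5, -0.2]
grip_width: 0.0
```

Request:
step_arm([
  {"jaw": 1, "x": 0, "y": 0, "z": 0.05, "turn": 0},
  {"jaw": 1, "x": 0, "y": 0, "z": 0.05, "turn": 0},
  {"jaw": 1, "x": 0, "y": 0, "z": 0.045, "turn": 0},
  {"jaw": 1, "x": 0, "y": 0, "z": 0, "turn": 0},
  {"jaw": 1, "x": -0.015, "y": 0, "z": 0, "turn": 0},
])

```text
time_s: 15.9
position: [435.9, -92.2, 88.1]
tcp_rot: [0.0, 0.001, 1.0, -0.0]
wrist_force: [0.8, 0.0, -0.4]
grip_width: 0.1
```

Request:
step_arm([
  {"jaw": 1, "x": -0.008, "y": 0, "z": 0, "turn": 0},
  {"jaw": 1, "x": -0.008, "y": 0, "z": 0, "turn": 0},
  {"jaw": 1, "x": -0.008, "y": 0, "z": 0, "turn": 0},
  {"jaw": 1, "x": -0.008, "y": 0, "z": 0, "turn": 0},
  {"jaw": 1, "x": -0.008, "y": 0, "z": 0, "turn": 0},
])

```text
time_s: 16.52
position: [475.8, -92.0, 87.3]
tcp_rot: [-0.0, -0.0, 1.0, 0.0]
wrist_force: [-1.3, -0.5, 2.1]
grip_width: 0.1
```

Request:
step_arm([
  {"jaw": 1, "x": -0.01, "y": 0, "z": 0, "turn": 0},
  {"jaw": 1, "x": -0.01, "y": 0, "z": 0, "turn": 0},
  {"jaw": 1, "x": -0.01, "y": 0, "z": 0, "turn": 0},
  {"jaw": 1, "x": -0.01, "y": 0, "z": 0, "turn": 0},
  {"jaw": 1, "x": -0.01, "y": 0, "z": 0, "turn": 0},
])

```text
time_s: 17.15
position: [526.0, -92.1, 87.2]
tcp_rot: [-0.0, -0.0, 1.0, -0.0]
wrist_force: [-2.7, -0.6, 0.6]
grip_width: -0.0
```

Request:
step_arm([
  {"jaw": 1, "x": -0.01, "y": 0, "z": 0, "turn": 0},
  {"jaw": 1, "x": -0.01, "y": 0, "z": 0, "turn": 0},
  {"jaw": 1, "x": -0.01, "y": 0, "z": 0, "turn": 0},
  {"jaw": 1, "x": -0.01, "y": 0, "z": 0, "turn": 0},
  {"jaw": 1, "x": -0.01, "y": 0, "z": 0, "turn": 0},
])

```text
time_s: 17.77
position: [576.0, -92.1, 87.2]
tcp_rot: [-0.0, -0.0, 1.0, -0.0]
wrist_force: [-1.8, -0.9, -0.0]
grip_width: -0.0
```

Request:
step_arm([
  {"jaw": 1, "x": -0.01, "y": 0, "z": 0, "turn": 0},
  {"jaw": 1, "x": -0.01, "y": 0, "z": 0, "turn": 0},
  {"jaw": 1, "x": -0.01, "y": 0, "z": 0, "turn": 0},
  {"jaw": 1, "x": -0.01, "y": 0, "z": 0, "turn": 0},
  {"jaw": 1, "x": -0.008, "y": 0, "z": 0, "turn": 0},
])

```text
time_s: 18.4
position: [624.2, -92.0, 87.3]
tcp_rot: [0.0, -0.0, 1.0, 0.0]
wrist_force: [-1.9, -1.9, 0.2]
grip_width: 0.1
```

Request:
step_arm([
  {"jaw": 1, "x": -0.004, "y": 0, "z": 0, "turn": 0},
  {"jaw": 1, "x": -0.004, "y": 0, "z": 0, "turn": 0},
  {"jaw": 1, "x": -0.004, "y": 0, "z": 0, "turn": 0},
  {"jaw": 1, "x": 0, "y": 0, "z": 0, "turn": 0},
])

```text
time_s: 18.9
position: [634.7, -91.9, 87.3]
tcp_rot: [-0.001, -0.0, 1.0, 0.0]
wrist_force: [-3.9, -0.3, 2.4]
grip_width: 0.1
```

Request:
step_arm([
  {"jaw": 1, "x": -0.003, "y": 0, "z": 0, "turn": 0},
  {"jaw": 1, "x": -0.003, "y": 0, "z": 0, "turn": 0},
  {"jaw": 1, "x": 0, "y": 0, "z": 0, "turn": 0},
])

```text
time_s: 19.27
position: [634.7, -91.9, 87.3]
tcp_rot: [-0.007, -0.0, 1.0, 0.0]
wrist_force: [-22.3, -0.2, 16.5]
grip_width: -0.2
```

Request:
step_arm([
  {"jaw": 1, "x": -0.003, "y": 0, "z": 0, "turn": 0},
  {"jaw": 1, "x": -0.002, "y": 0, "z": 0, "turn": 0},
  {"jaw": 1, "x": 0, "y": 0, "z": 0, "turn": 0},
])

```text
time_s: 19.65
position: [634.8, -91.9, 87.3]
tcp_rot: [-0.012, -0.0, 1.0, 0.001]
wrist_force: [-35.7, -0.9, 26.8]
grip_width: -0.2
```

It stopped hard at x=634.7, so the drawer is shut. I'll back off and check.

Request:
step_arm([
  {"jaw": 1, "x": 0.008, "y": 0, "z": 0, "turn": 0},
  {"jaw": 1, "x": 0.02, "y": 0, "z": 0, "turn": 0},
  {"jaw": 1, "x": 0.05, "y": 0, "z": 0, "turn": 0},
  {"jaw": 1, "x": 0.05, "y": 0, "z": -0.03, "turn": 0},
  {"jaw": 1, "x": 0.05, "y": 0, "z": -0.04, "turn": 0},
])

```text
time_s: 20.27
position: [468.0, -91.7, 156.1]
tcp_rot: [-0.0, -0.0, 1.0, 0.0]
wrist_force: [0.3, -0.2, 0.4]
grip_width: -0.1
```

Request:
step_arm([
  {"jaw": 1, "x": 0, "y": 0, "z": 0, "turn": 0},
  {"jaw": 1, "x": 0, "y": 0, "z": 0, "turn": 0},
])

```text
time_s: 20.52
position: [470.7, -92.1, 157.0]
tcp_rot: [0.002, 0.0, 1.0, -0.0]
wrist_force: [0.4, 0.3, 0.3]
grip_width: -0.3
```

Run:
```python
from h import *
s=robot.sense();print(s['position'],s['wrist_force'],np.abs(s['qvel']).max())
t=cam('top')['color'];c=cam('scene')['color']
r=lambda i:cv2.resize(i,None,fx=3,fy=3,interpolation=cv2.INTER_CUBIC)
o=np.hstack([r(t[75:235,255:385]),r(c[135:295,150:280])])
cv2.imwrite('pics/f.png',o[:,:,::-1])
```

```text
[470.68976664 -92.13057497 156.95451158] [0.3863952  0.28597897 0.34451958] 0.043923211776109417
```

View pics/f.png

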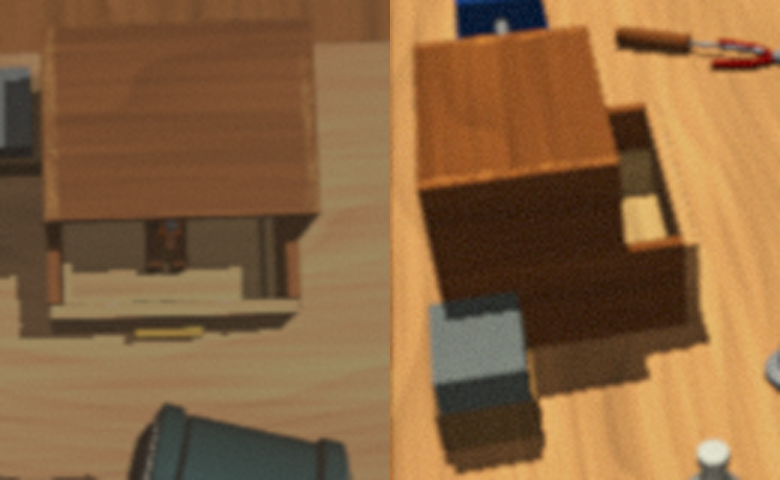

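The top view shows the board flush against the cabinet face, crop row ~302. The clamp handles are still upright over the cradle at (165,232). I'll hand in.

```bash
python3 -c "
from bench import robot
print(robot.close_job())"
```

```text
the job is handed in; nothing more can be done
None
```

I clipped the larger orange clamp over the middle of the buckle's rim, shut the drawer gently with it on, and handed the job in at about 20.7 s of the 51 s allowed. The system gives no verdict, so these are my own checks:

- **Seating:** the rim met the throat at about 8 N, well under the 30 N limit. After letting go, the handle tips measured 45 mm apart, which puts the jaw angle near 0.15 rad, so the jaws are on the plate and not just pinching the rim. The clamp's centre was within about 3 mm of the buckle's middle.
- **Drawer:** I pushed it at about 0.08 m/s, slowing to about 0.03 m/s at the end. It then stopped hard, with no further movement under a 36 N push. In the last top view the front board lies flush against the cabinet, and the clamp's handles still show over the cradle. The arm was clear, with under 1 N at the wrist.
- **Not measured:** I did not read the jaw angle or the drawer's gap again after closing; both rest on that last blurry view. I also did not re-measure the bottle, mandrel, pliers, file and dish, but the arm was never driven near them.
- **Pictures:** I viewed 12, two past the budget of 10.

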